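# Return a deep-well block through the sprung flap

## Robot

A 6-joint arm with a two-finger parallel gripper is mounted at the origin on the work surface. World frame = base frame: x ahead of the robot, y to its left, z up, the work surface at z = 0. Lengths are in mm, angles in rad, forces in N, time in s.
With the tool pointing down it reaches from about 300 to 775 mm from the base axis. Payload 14.6 kg.
Tool frame: the origin (TCP) lies between the finger pads; the fingertips stand manip.finger_overhang ahead of it and the grasp point (between the pads) lies 2 mm behind it (manip.finger_overhang is the distance from the TCP to the fingertips, in mm); z points along the fingers, y is the direction in which the jaws open and shut (so a half turn about z gives the same grasp; the last joint's range is limited). The gripper opens to 94 mm and grips with 3 to 60 N. Pads are 16 mm wide; open, the fingers measure 119 mm over their backs; the gripper's body (75 mm by 177 mm) begins 78 mm behind the grasp point.
Start: joints at [1.063, 0.3, 1.521, -0, 1.321, -0.067], TCP at [234.661, 497.417, 202.246] pointing down, gripper open.
Joint ranges: [-3.03, 3.03], [-0.79, 2.21], [0.23, 2.52], [-1.04, 4.18], [0, 3.07], [-2.55, 2.55]. Speed limits (rad/s): [2.22, 2.22, 2.57, 3.14, 3.14, 3.14].

## Interface

Orientations are given as [roll, pitch, yaw] about the fixed x, y, z axes, in that order (R = Rz(yaw) Ry(pitch) Rx(roll)).
In Python, from cell import manip gives the robot as it stands.
- The arm moves only by the tool drive_tool, never from a script. Its argument "steps" is a list of rows, each an object with "delta_pos": the shift along the world's x, y, z in mm, a list of three; "yaw": the turn about the world's z in rad; "hand": the finger opening in mm, from 0 to 94. A call has 1 to 5 rows; each row shifts and turns the commanded pose from where the row before left it; what a row does not reach is not made up. A row lasts 1/12 s, in which the tool goes at most 41.7 mm and 7.16 degrees, less where a joint would pass 70% of its speed; a pose out of reach is approached as far as the arm can. A call is refused whole if a number of a shift passes 41.7 or a number of a turn 0.125, either way. A call with a gripper value outside its range is refused whole. The fingers move at their own pace and stop on an object; "squeeze" is the grip in N (left out, the last holds). Time passes only in rows, so rows that do not move let the fingers close. It gives the time, the measured TCP pose, the force and the opening at its end, in the units of the state.
- manip.read_state(): the state, without advancing time (a new reading comes with each control period).
- manip.camera(name): name is "scene" or "top" or "wrist"; returns a dict with "frame" (480x640x3 uint8, red, green, blue), "range_z" (480x640 float32, mm along the optical axis (not along the pixel's ray), 0 where there is no reading), "intrinsics" (3x3 intrinsics, pixels), "dist_coeffs" ([k1, k2, p1, p2, k3] as OpenCV has them; the pictures are not rectified), "position" and "attitude" of the camera in the world. Camera axes: x right, y down, z forward; pixel columns grow to the right and rows downward; lengths in mm; the calibration is good to about 2 mm. A picture is of the moment at which its call begins.
- manip.sign_off(): hands the job in, once; it reports no verdict.
The state is a dict: "clock": time; "joints": joint angles; "qd": joint speeds; "effort": joint torques, N m; "eef_pos": TCP position; "eef_rot": TCP orientation; "wrist_force": force on the tool from outside, world axes, zero at the start; "moment": the same for the moment, N m; "finger_gap": finger opening in mm.
Only numpy, scipy, OpenCV 4.12 (cv2) and the standard library are available. Lean on these libraries where they do the work, as an engineer would, in place of code of your own. Each camera call takes 0.05 s, during which the arm holds its last target.

## Task

Slide the deep-well block along the return station's shelf and push it in through the sprung flap so that it runs right down the chute inside, still right way up, and the flap falls shut behind it. Keep the block on the shelf on the way (push it, do not lift it or tip it over), and leave the bottle, the beaker and the tip box where they are.

Things in the scene. Friction and masses are not known exactly. Their poses are not given: they have to be found in the camera images.
- station: Fixed white return station. Origin on the bench under the middle of its front panel's outer face; x level, pointing INTO the flap (the block's way), y along the panel, z up. x points to the robot's left (world +y), within 0.3 rad. Panel: 8 mm thick, 300 mm wide, top 200 mm above the bench; behind it a chute box 150 mm wide, clear roof and sides, as tall, to x = 219 mm.
- shelf_end (a point): Middle of the open outer end of the steel feed shelf, on its top, 120 mm above the bench, 270 mm before the panel. The flat shelf is 300 mm wide (station y -150 to +150), runs from here through the opening and 20 mm beyond the panel's outer face (slippery inside); 8 mm high lips along both y sides, none at this end. Axes as the station's.
- flap_opening (a point): Middle of the bottom edge of the opening, on the panel's outer face at shelf level (120 mm above the bench). The opening is 110 mm wide and 70 mm high, the panel's top 80 mm above the shelf. Axes as the station's.
- chute_stop (a point): Foot of the stop wall, 213 mm behind the panel's outer face, at the low end of the slippery chute, which falls at 25 degrees from the shelf's inner edge. Once the block's middle is about 35 mm past the panel's face it tips onto the chute and runs down by itself; at the stop its origin is about 135 mm behind the panel's face, 65 mm above the bench.
- flap (a joint): Sprung aluminium flap, 118 mm wide, 70 mm tall, 4 mm thick, closing the opening; hinged along its top edge just behind the panel, 72 mm above the shelf. Swings inward only: 0 = shut (upright), growing as it is pushed in, to 1.45 rad. The weak spring (under 2 N at the lower edge) shuts it when nothing holds it.
- block: 24-well deep-well block, off-white, 4 x 6 square wells on top: 127 mm long (x), 85 mm wide (y), 41 mm high, 0.2 to 0.4 kg. Origin in the middle of its underside, z up. Starts on the shelf, long side within 0.3 rad of the station's x, its middle up to 60 mm to either side of the flap's middle. Too wide to grasp well: push it.
- tip_box: Bystander: closed pipette tip box, 122 x 84 x 73 mm, on the bench beyond the chute. Origin in the middle of its underside.
- reagent_bottle: Bystander: amber bottle, 70 mm across, 140 mm tall, on the bench beyond the chute. Origin in the middle of its underside.
- beaker: Bystander: glass beaker, 72 mm across, 90 mm tall, on the bench before the outer end of the shelf. Origin in the middle of its underside.
Not all that is in view belongs to the job. Of the things that look like the block, the largest one is meant.

How it is judged:
By the outcome, as a careful person would: the job done as asked, in the order asked, and still so for the second after the job is handed in, with the robot touching nothing.
It also fails if it takes over 54 s, if anything falls off the work surface, if the arm or the gripper's body presses on something with over 40 N, if the wrist force passes 120 N, or if a joint passes its speed limit or range.

## Working session

There is one attempt and no reset: what is moved stays moved. The work goes in short steps, Python scripts to look and compute and a tool call to move; the robot and the scene stay as the last step left them, time stands still between calls to the robot, and variables do not carry over. Pictures are saved under pics/ and viewed, and the job is handed in when it is done.

Besides the shell and the picture viewer there is one more tool, called after "Request:" in YAML: its name, and indented under it one key for each argument. drive_tool: Moves the arm, as the interface text tells. Its arguments: {"type":"object","properties":{"steps":{"type":"array"},"squeeze":{"type":"number"}},"required":["steps"]}

```bash
ls; mkdir -p pics
cat > h.py <<'E'
import numpy as np, cv2
from cell import manip
def cam(n,fn=None):
    c=manip.camera(n)
    if fn: cv2.imwrite('pics/'+fn,c['frame'][:,:,::-1])
    np.savez('last_%s.npz'%n,**{k:np.array(v) for k,v in c.items()})
    return c
E
python3 - <<'E'
from h import *
print(manip.read_state(), manip.finger_overhang)
for n in ['scene','top','wrist']:
    c=cam(n,n+'0.png'); print(n,c['position'],c['attitude'],c['intrinsics'],c['dist_coeffs'])
E
```

```text
pics
{'clock': 0.0, 'joints': array([ 1.06343335e+00,  3.00439994e-01,  1.52160545e+00, -4.70345536e-05,
        1.32072740e+00, -6.66161645e-02]), 'qd': array([ 8.54435556e-04, -1.13369375e-03,  3.30042656e-04, -1.04650976e-03,
        2.11836844e-03,  9.96886834e-05]), 'effort': array([ 5.68744736e-05, -5.31811738e+01, -3.52733445e+01,  7.08298758e-02,
        2.44007679e-02, -1.18161383e-04]), 'eef_pos': array([234.52153268, 497.17836862, 201.69309887]), 'eef_rot': array([-3.14041205e+00, -3.31044145e-05,  2.70085749e+00]), 'wrist_force': array([-0.33647282,  0.24722028,  0.36425122]), 'moment': array([-0.0005143 , -0.00544193, -0.00538701]), 'finger_gap': 94.14691258573966} 17.0
scene [1262.85232128  202.81846673 1136.36187181] [-2.50345556  0.00374979  1.87028941] [[624.42223504   0.         313.6576421 ]
 [  0.         624.42223504 234.58629193]
 [  0.           0.           1.        ]] [-0.20672848  0.          0.          0.          0.        ]
top [ 292.28100805  -21.10729216 1262.49211785] [-2.94734608  0.01024966 -1.56791757] [[562.95151819   0.         312.49333945]
 [  0.         562.95151819 230.03561131]
 [  0.           0.           1.        ]] [-0.1474979  0.         0.         0.         0.       ]
wrist [163.78791023 530.25170884 382.52850486] [2.86956229e+00 1.22963229e-03 1.13045582e+00] [[397.33063934   0.         318.20770539]
 [  0.         397.33063934 238.04308903]
 [  0.           0.           1.        ]] [-0.0507397  0.         0.         0.         0.       ]
```

View pics/scene0.png

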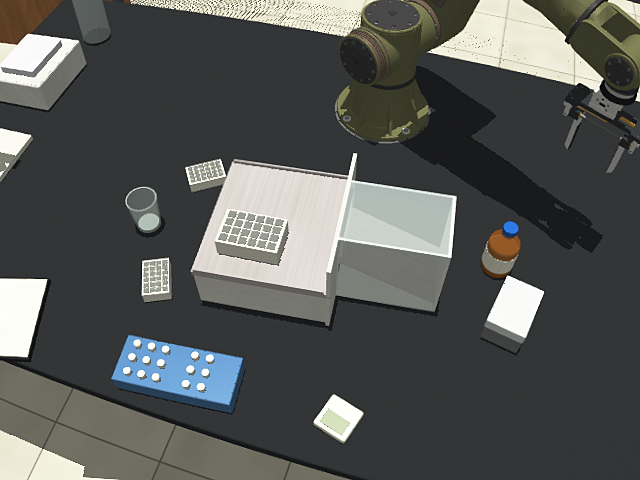

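View pics/top0.png

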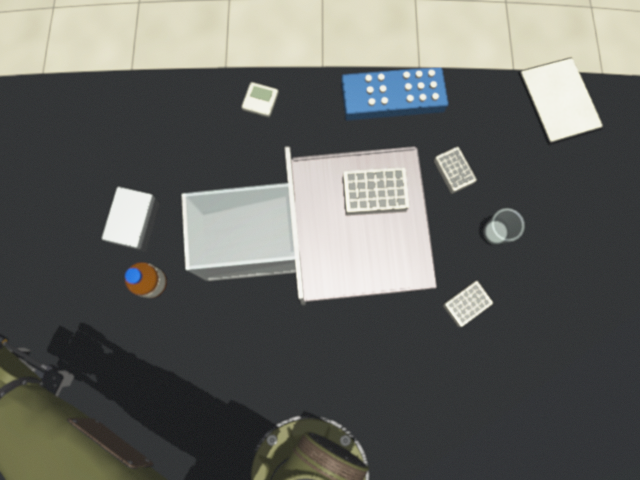

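View pics/wrist0.png

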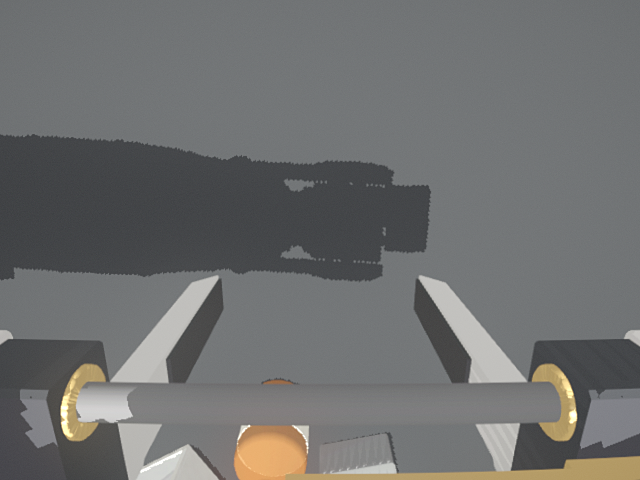

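```bash
cat >> h.py <<'E'
from scipy.spatial.transform import Rotation as R
def cloud(c):
    K=np.array(c['intrinsics']);d=np.array(c['dist_coeffs'])
    v,u=np.mgrid[0:480,0:640]
    n=cv2.undistortPoints(np.stack([u,v],-1).reshape(-1,1,2).astype(float),K,d).reshape(480,640,2)
    z=c['range_z']
    P=np.dstack([n*z[...,None],z])@R.from_euler('xyz',c['attitude']).as_matrix().T+c['position']
    P[z==0]=np.nan
    return P
def ray(c,uv,h):
    K=np.array(c['intrinsics']);d=np.array(c['dist_coeffs'])
    n=cv2.undistortPoints(np.array(uv,float).reshape(-1,1,2),K,d).reshape(-1,2)
    D=np.c_[n,np.ones(len(n))]@R.from_euler('xyz',c['attitude']).as_matrix().T
    return c['position']+D*((h-c['position'][2])/D[:,2])[:,None]
E
python3 - <<'E'
from h import *
for n in ['top','scene']:
    c=dict(np.load('last_%s.npz'%n)); P=cloud(c)
    x,y,z=P[...,0],P[...,1],P[...,2]
    reg=(x>150)&(x<620)&(y>-330)&(y<400)
    for nm,lo,hi in [('shelf',112,124),('block',150,170),('ptop',192,206)]:
        m=reg&(z>lo)&(z<hi)
        if nm=='block': m&=(y<0)
        m=cv2.morphologyEx(m.astype(np.uint8),cv2.MORPH_OPEN,np.ones((3,3))) if nm!='ptop' else m.astype(np.uint8)
        nn,L,S,_=cv2.connectedComponentsWithStats(m)
        if nm!='ptop': m=L==1+np.argmax(S[1:,4])
        m=m>0
        r=cv2.minAreaRect(P[m][:,:2].astype(np.float32))
        print(n,nm,m.sum(),np.nanmedian(z[m]),r,cv2.boxPoints(r).round(1).tolist())
c=dict(np.load('last_top.npz'))
print(ray(c,[[416,149],[435,288]],128),ray(c,[[288,150],[302,302]],200))
cv2.imwrite('pics/crop.png',cv2.resize(cv2.imread('pics/top0.png')[130:310,170:450],None,fx=2.8,fy=2.8,interpolation=cv2.INTER_CUBIC))
E
```

```text
top shelf 11890 119.35137757487053 ((509.18707275390625, -112.96159362792969), (246.45611572265625, 271.4029235839844), 5.981064796447754) [[372.5, 9.199999809265137], [400.79998779296875, -260.79998779296875], [645.9000244140625, -235.10000610351562], [617.5999755859375, 34.79999923706055]]
top block 2134 160.45970887801275 ((586.8075561523438, -138.5294952392578), (73.95720672607422, 128.27365112304688), 3.689565658569336) [[545.7999877929688, -76.9000015258789], [554.0, -204.89999389648438], [627.7999877929688, -200.1999969482422], [619.5999755859375, -72.0999984741211]]
top ptop 8713 199.4285767863562 ((485.9801940917969, 129.90000915527344), (248.6396942138672, 219.4490966796875), 5.723100662231445) [[351.29998779296875, 226.6999969482422], [373.20001220703125, 8.300000190734863], [620.5999755859375, 33.099998474121094], [598.7000122070312, 251.5]]
scene shelf 7831 119.94353234448624 ((508.5869140625, -117.11601257324219), (246.7162322998047, 261.666015625), 5.740101337432861) [[372.79998779296875, 0.699999988079071], [398.8999938964844, -259.6000061035156], [644.4000244140625, -235.0], [618.2000122070312, 25.399999618530273]]
scene block 1675 161.1622445825476 ((588.2604370117188, -135.78793334960938), (70.09140014648438, 127.3736801147461), 3.2969353199005127) [[549.5999755859375, -74.19999694824219], [556.9000244140625, -201.39999389648438], [626.9000244140625, -197.39999389648438], [619.5999755859375, -70.19999694824219]]
scene ptop 7462 200.03196840922374 ((484.9095153808594, 131.321044921875), (247.41860961914062, 220.29934692382812), 5.731954097747803) [[350.79998779296875, 228.60000610351562], [372.79998779296875, 9.399999618530273], [619.0, 34.099998474121094], [597.0, 253.3000030517578]]
[[ 691.34460561 -228.55778279  128.        ]
 [ 395.97309183 -257.38938316  128.        ]] [[663.2862974   39.51314431 200.        ]
 [363.27953076   9.73040058 200.        ]]
```

View pics/crop.png

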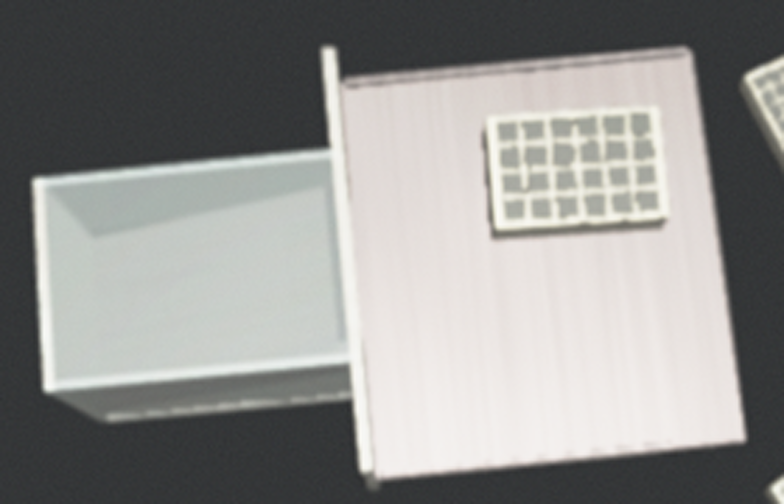

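```bash
cat >> h.py <<'E'
def blockrect(c,n='',zlo=152,zhi=168):
    P=cloud(c); x,y,z=P[...,0],P[...,1],P[...,2]
    m=((x>350)&(x<720)&(y>-300)&(y<20)&(z>zlo)&(z<zhi)).astype(np.uint8)
    m=cv2.morphologyEx(m,cv2.MORPH_OPEN,np.ones((3,3)))
    nn,L,S,_=cv2.connectedComponentsWithStats(m); m=L==1+np.argmax(S[1:,4])
    r=cv2.minAreaRect(P[m][:,:2].astype(np.float32)); print(n,'block',m.sum(),r); return r
E
python3 - <<'E'
from h import *
for n in ['top','scene']:
    c=dict(np.load('last_%s.npz'%n)); blockrect(c,n); P=cloud(c)
    x,y,z=P[...,0],P[...,1],P[...,2]
    m=(x>300)&(x<720)&(y>-330)&(y<60)&(z>112)&(z<131)
    m=cv2.morphologyEx(m.astype(np.uint8),cv2.MORPH_OPEN,np.ones((3,3)))>0
    r=cv2.minAreaRect(P[m][:,:2].astype(np.float32));print(n,'shelf',r,cv2.boxPoints(r).round(1).tolist())
    m=(x>300)&(x<720)&(y>-60)&(y<70)&(z>196)&(z<206)
    r=cv2.minAreaRect(P[m][:,:2].astype(np.float32));print(n,'panel',r)
    # panel face in vertical? robust: fit line on panel-top where outside chute
E
```

```text
top block 2561 ((593.2382202148438, -138.0623779296875), (86.53004455566406, 128.2611541748047), 3.8887526988983154)
top shelf ((534.8052978515625, -110.50259399414062), (301.0975036621094, 271.57177734375), 5.7554731369018555) [[371.3999938964844, 9.5], [398.6000061035156, -260.70001220703125], [698.2000122070312, -230.5], [671.0, 39.70000076293945]]
top panel ((519.2049560546875, 49.98516082763672), (298.81964111328125, 53.78966522216797), 5.723099708557129)
scene block 2344 ((597.53515625, -134.95420837402344), (88.40787506103516, 126.94207763671875), 4.335350036621094)
scene shelf ((535.6325073242188, -96.22178649902344), (307.0411071777344, 297.9120788574219), 5.70180606842041) [[368.1000061035156, 36.70000076293945], [397.70001220703125, -259.70001220703125], [703.2000122070312, -229.1999969482422], [673.5999755859375, 67.19999694824219]]
scene panel ((521.4810791015625, 50.17203140258789), (303.4870300292969, 53.06890869140625), 5.0757317543029785)
```

The scene view shows the block at about (250,237) on the shelf, off to the far side. The shelf, panel and chute are clear in the top view: panel from (288,150) to (302,302). In the station frame the block is at about (-167,-57). I'll push it sideways first with the two fingers spread along its length, then forward.

Request:
drive_tool:
  steps:
    - {"delta_pos": [0,0,30],"yaw": 0,"hand": 94}
    - {"delta_pos": [20,-25,20],"yaw": 0.03,"hand": 94}
    - {"delta_pos": [22,-32,10],"yaw": 0.03,"hand": 94}
    - {"delta_pos": [22,-32,0],"yaw": 0.03,"hand": 94}
    - {"delta_pos": [22,-32,0],"yaw": 0.03,"hand": 94}

```text
clock: 0.57
eef_pos: [321.2, 375.1, 262.7]
eef_rot: [3.141, 0.0, 2.823]
wrist_force: [0.8, -0.0, -0.4]
finger_gap: 93.9
```

Request:
drive_tool:
  steps:
    - {"delta_pos": [22,-32,0],"yaw": 0.03,"hand": 94}
    - {"delta_pos": [22,-32,0],"yaw": 0.03,"hand": 94}
    - {"delta_pos": [22,-32,0],"yaw": 0.03,"hand": 94}
    - {"delta_pos": [22,-32,0],"yaw": 0.03,"hand": 94}
    - {"delta_pos": [22,-32,0],"yaw": 0.03,"hand": 94}

```text
clock: 0.98
eef_pos: [431.3, 214.6, 262.3]
eef_rot: [3.142, -0.0, 2.972]
wrist_force: [0.0, 0.7, 0.6]
finger_gap: 94.0
```

Request:
drive_tool:
  steps:
    - {"delta_pos": [22,-32,0],"yaw": 0.03,"hand": 94}
    - {"delta_pos": [22,-32,0],"yaw": 0.03,"hand": 94}
    - {"delta_pos": [22,-32,0],"yaw": 0.03,"hand": 94}
    - {"delta_pos": [22,-32,0],"yaw": 0.03,"hand": 94}
    - {"delta_pos": [22,-32,0],"yaw": 0.03,"hand": 94}

```text
clock: 1.4
eef_pos: [541.3, 54.5, 262.1]
eef_rot: [-3.142, -0.0, 3.122]
wrist_force: [0.5, 1.3, 0.2]
finger_gap: 94.0
```

Request:
drive_tool:
  steps:
    - {"delta_pos": [21,-31,0],"yaw": 0.03,"hand": 94}
    - {"delta_pos": [21,-31,0],"yaw": 0.03,"hand": 94}
    - {"delta_pos": [21,-31,0],"yaw": 0.03,"hand": 94}
    - {"delta_pos": [21,-31,0],"yaw": 0.03,"hand": 94}
    - {"delta_pos": [21,-31,0],"yaw": 0,"hand": 94}

```text
clock: 1.82
eef_pos: [646.3, -100.3, 261.9]
eef_rot: [3.141, -0.0, -3.041]
wrist_force: [0.7, 0.7, 0.9]
finger_gap: 94.2
```

Request:
drive_tool:
  steps:
    - {"delta_pos": [17,-30,0],"yaw": 0,"hand": 94}
    - {"delta_pos": [0,0,-30],"yaw": 0,"hand": 94}
    - {"delta_pos": [0,0,-30],"yaw": 0,"hand": 94}
    - {"delta_pos": [0,0,0],"yaw": 0,"hand": 94}

```text
clock: 2.15
eef_pos: [660.7, -128.6, 195.3]
eef_rot: [3.138, -0.009, -3.043]
wrist_force: [-0.1, -0.4, -1.7]
finger_gap: 94.0
```

Run:
```python
from h import *
cam('top','top1.png'); c=cam('scene','scene1.png'); s=manip.read_state(); print(s['eef_pos'],s['eef_rot'])
```

```text
[ 662.39415274 -128.39388116  202.18577613] [ 3.14098237e+00 -1.68460417e-03 -3.04221205e+00]
```

View pics/scene1.png

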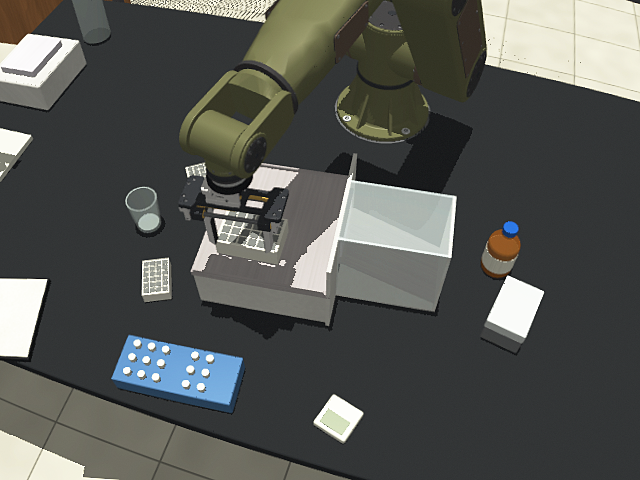

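The gripper is over the shelf with the fingers on the block's far side, spread along its length. Nothing has been touched. Next I lower it.

Request:
drive_tool:
  steps:
    - {"delta_pos": [0,0,-15],"yaw": 0,"hand": 94}
    - {"delta_pos": [0,0,-15],"yaw": 0,"hand": 94}
    - {"delta_pos": [0,0,-12],"yaw": 0,"hand": 94}
    - {"delta_pos": [0,0,-8],"yaw": 0,"hand": 94}
    - {"delta_pos": [0,0,-4],"yaw": 0,"hand": 94}

```text
clock: 2.67
eef_pos: [662.8, -128.4, 148.3]
eef_rot: [-3.142, 0.0, -3.042]
wrist_force: [-0.2, 0.4, -0.2]
finger_gap: 94.1
```

Request:
drive_tool:
  steps:
    - {"delta_pos": [0,0,-2],"yaw": 0,"hand": 94}
    - {"delta_pos": [0,0,0],"yaw": 0,"hand": 94}

```text
clock: 2.83
eef_pos: [662.8, -128.6, 146.7]
eef_rot: [-3.141, 0.0, -3.042]
wrist_force: [-1.0, -0.0, -0.7]
finger_gap: 94.2
```

Request:
drive_tool:
  steps:
    - {"delta_pos": [-7,-0.7,0],"yaw": 0,"hand": 94}
    - {"delta_pos": [-6,-0.6,0],"yaw": 0,"hand": 94}
    - {"delta_pos": [-4,-0.4,0],"yaw": 0,"hand": 94}
    - {"delta_pos": [-4,-0.4,0],"yaw": 0,"hand": 94}
    - {"delta_pos": [-4,-0.4,0],"yaw": 0,"hand": 94}

```text
clock: 3.25
eef_pos: [637.5, -131.2, 146.8]
eef_rot: [-3.141, 0.001, -3.042]
wrist_force: [4.3, 1.0, 1.1]
finger_gap: 94.1
```

Request:
drive_tool:
  steps:
    - {"delta_pos": [-4,-0.4,0],"yaw": 0,"hand": 94}
    - {"delta_pos": [-5,-0.5,0],"yaw": 0,"hand": 94}
    - {"delta_pos": [-5,-0.5,0],"yaw": 0,"hand": 94}
    - {"delta_pos": [-5,-0.5,0],"yaw": 0,"hand": 94}
    - {"delta_pos": [-5,-0.5,0],"yaw": 0,"hand": 94}

```text
clock: 3.67
eef_pos: [613.6, -133.6, 146.8]
eef_rot: [-3.141, 0.002, -3.042]
wrist_force: [6.0, -0.0, 4.1]
finger_gap: 94.3
```

Request:
drive_tool:
  steps:
    - {"delta_pos": [-5,-0.5,0],"yaw": 0,"hand": 94}
    - {"delta_pos": [-5,-0.5,0],"yaw": 0,"hand": 94}
    - {"delta_pos": [-4,-0.4,0],"yaw": 0,"hand": 94}
    - {"delta_pos": [-3,-0.3,0],"yaw": 0,"hand": 94}
    - {"delta_pos": [0,0,0],"yaw": 0,"hand": 94}

```text
clock: 4.08
eef_pos: [596.2, -135.3, 146.6]
eef_rot: [-3.141, 0.0, -3.042]
wrist_force: [1.2, -0.2, 0.7]
finger_gap: 93.9
```

Run:
```python
from h import *
for n in ['top','scene']:
    c=cam(n,n+'2.png'); blockrect(c,n)
s=manip.read_state(); print(s['eef_pos'],s['wrist_force'])
```

```text
Traceback (most recent call last):
  File "h.py", line 26, in blockrect
    nn,L,S,_=cv2.connectedComponentsWithStats(m); m=L==1+np.argmax(S[1:,4])
                                                         ~~~~~~~~~^^^^^^^^^
ValueError: attempt to get argmax of an empty sequence
```

View pics/top2.png

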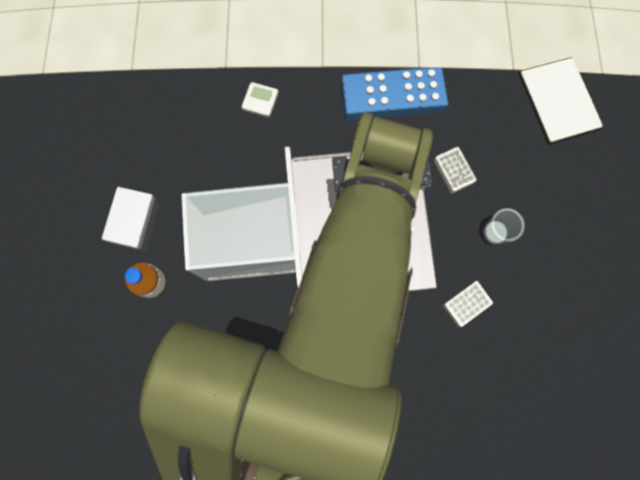

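The arm hides the block in the top view. I'll finish the side push, back off, then look.

Request:
drive_tool:
  steps:
    - {"delta_pos": [-4,-0.4,0],"yaw": 0,"hand": 94}
    - {"delta_pos": [-4,-0.4,0],"yaw": 0,"hand": 94}
    - {"delta_pos": [0,0,0],"yaw": 0,"hand": 94}
    - {"delta_pos": [10,1,0],"yaw": 0,"hand": 94}
    - {"delta_pos": [15,1.5,0],"yaw": 0,"hand": 94}

```text
clock: 4.55
eef_pos: [612.8, -133.6, 145.9]
eef_rot: [3.141, -0.002, -3.043]
wrist_force: [0.4, -0.9, 0.6]
finger_gap: 93.7
```

Request:
drive_tool:
  steps:
    - {"delta_pos": [0,0,30],"yaw": 0,"hand": 94}
    - {"delta_pos": [0,0,35],"yaw": 0,"hand": 94}
    - {"delta_pos": [0,-30,25],"yaw": -0.1,"hand": 50}
    - {"delta_pos": [-10,-35,0],"yaw": -0.12,"hand": 50}
    - {"delta_pos": [-10,-35,0],"yaw": -0.12,"hand": 50}

```text
clock: 4.97
eef_pos: [593.4, -234.3, 237.2]
eef_rot: [-3.141, 0.0, 2.897]
wrist_force: [0.2, -0.9, -0.8]
finger_gap: 77.4
```

Request:
drive_tool:
  steps:
    - {"delta_pos": [-10,-35,0],"yaw": -0.12,"hand": 50}
    - {"delta_pos": [-10,-20,0],"yaw": -0.12,"hand": 50}
    - {"delta_pos": [-10,0,0],"yaw": -0.12,"hand": 50}
    - {"delta_pos": [-10,0,0],"yaw": -0.12,"hand": 50}
    - {"delta_pos": [0,0,0],"yaw": -0.12,"hand": 50}

```text
clock: 5.38
eef_pos: [551.8, -289.0, 235.5]
eef_rot: [-3.14, -0.002, 2.293]
wrist_force: [0.5, -0.1, -0.8]
finger_gap: 50.5
```

Run:
```python
from h import *
for n in ['scene','top']:
    c=cam(n,n+'3.png'); 
    try: blockrect(c,n)
    except Exception as e: print(e)
s=manip.read_state(); print(s['eef_pos'],s['eef_rot'],s['wrist_force'],s['clock'],s['finger_gap'])
```

```text
scene block 2152 ((539.9058227539062, -141.56179809570312), (89.56867218017578, 126.77432250976562), 5.108454704284668)
top block 2629 ((534.8695678710938, -145.0480194091797), (86.42411041259766, 128.7012939453125), 6.0416483879089355)
[ 552.94893427 -288.54192013  235.71056618] [-3.14074949e+00 -1.81383747e-03  2.29782711e+00] [-0.34995559  0.73992912 -0.03006363] 5.4833 50.10126171868603
```

View pics/scene3.png

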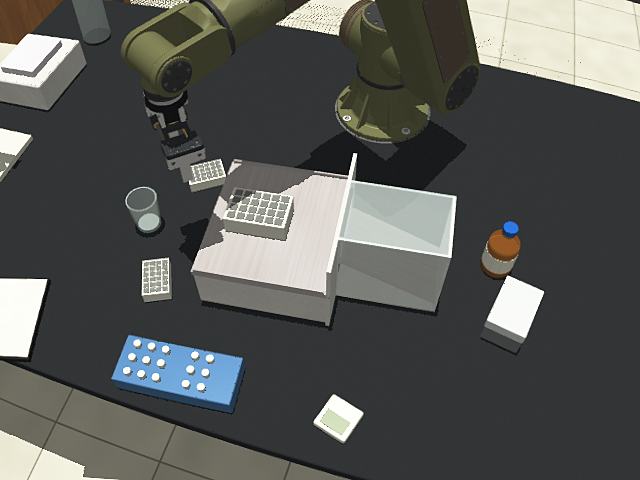

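View pics/top3.png

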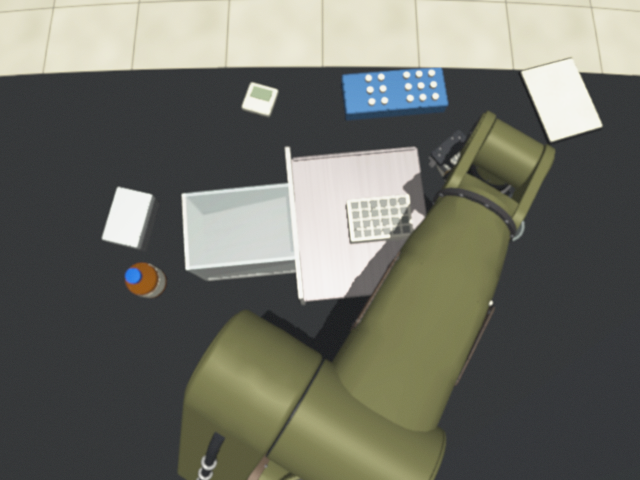

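The block is now square to the station, at about x -169, y +2, with its pixel centre at (380,217) in the top view. Next I go behind it for the forward push.

Request:
drive_tool:
  steps:
    - {"delta_pos": [-3,11,0],"yaw": -0.125,"hand": 50}
    - {"delta_pos": [-2,11,0],"yaw": -0.125,"hand": 50}
    - {"delta_pos": [-1,11,0],"yaw": -0.125,"hand": 50}
    - {"delta_pos": [-1,10,0],"yaw": -0.125,"hand": 50}
    - {"delta_pos": [0,8,0],"yaw": -0.125,"hand": 50}

```text
clock: 5.9
eef_pos: [546.4, -236.6, 235.8]
eef_rot: [-3.14, -0.001, 1.675]
wrist_force: [0.3, 0.7, 0.1]
finger_gap: 50.1
```

Request:
drive_tool:
  steps:
    - {"delta_pos": [0,0,-20],"yaw": 0,"hand": 50}
    - {"delta_pos": [0,0,-20],"yaw": 0,"hand": 50}
    - {"delta_pos": [0,0,-12],"yaw": 0,"hand": 50}
    - {"delta_pos": [0,0,0],"yaw": 0,"hand": 50}

```text
clock: 6.23
eef_pos: [545.7, -236.9, 181.2]
eef_rot: [-3.137, -0.003, 1.679]
wrist_force: [0.0, 0.4, -0.6]
finger_gap: 50.1
```

Run:
```python
from h import *
c=cam('scene','scene4.png'); cam('wrist','wrist4.png')
s=manip.read_state(); print(s['eef_pos'],s['eef_rot'],s['wrist_force'])
```

```text
[ 546.73181384 -237.53305653  184.43791753] [-3.14098094e+00 -2.89053721e-04  1.67764916e+00] [-0.33340417 -0.23814293 -0.11015656]
```

View pics/scene4.png

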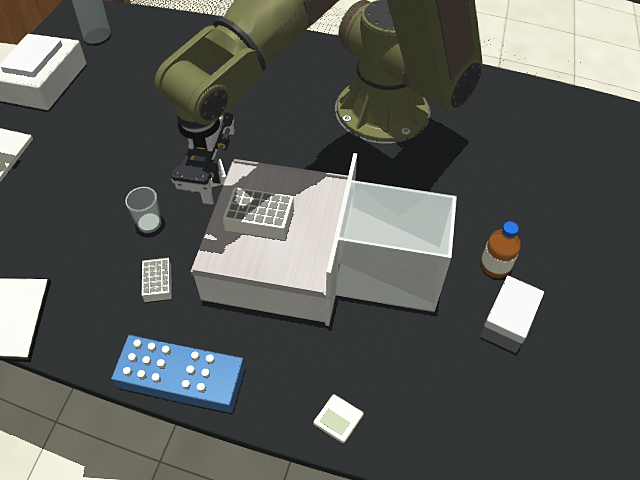

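View pics/wrist4.png

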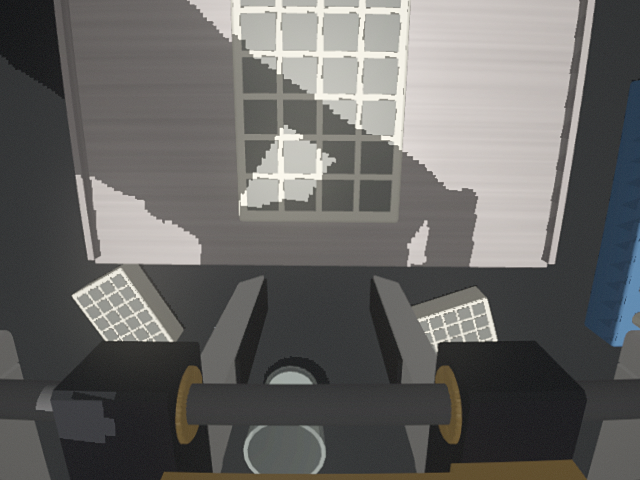

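The wrist view shows the block (rows 0–220, columns 240–400) midway between the lips (93 and 549 at row 265) and midway between the fingers. Now I lower and push forward.

Request:
drive_tool:
  steps:
    - {"delta_pos": [0,0,-15],"yaw": -0.006,"hand": 50}
    - {"delta_pos": [0,0,-12],"yaw": 0,"hand": 50}
    - {"delta_pos": [0,0,-8],"yaw": 0,"hand": 50}
    - {"delta_pos": [0,0,-3],"yaw": 0,"hand": 50}
    - {"delta_pos": [-0.5,5,0],"yaw": 0,"hand": 50}

```text
clock: 6.75
eef_pos: [546.0, -232.8, 145.7]
eef_rot: [-3.141, -0.0, 1.67]
wrist_force: [-0.3, -0.3, -0.7]
finger_gap: 49.7
```

Request:
drive_tool:
  steps:
    - {"delta_pos": [-0.6,6,0],"yaw": 0,"hand": 50}
    - {"delta_pos": [-0.5,5,0],"yaw": 0,"hand": 50}
    - {"delta_pos": [-0.4,4,0],"yaw": 0,"hand": 50}
    - {"delta_pos": [-0.5,5,0],"yaw": 0,"hand": 50}
    - {"delta_pos": [-0.6,6,0],"yaw": 0,"hand": 50}

```text
clock: 7.17
eef_pos: [543.8, -206.5, 146.9]
eef_rot: [3.14, 0.001, 1.67]
wrist_force: [-0.1, -5.0, 2.8]
finger_gap: 50.1
```

Request:
drive_tool:
  steps:
    - {"delta_pos": [-0.8,8,0],"yaw": 0,"hand": 50}
    - {"delta_pos": [-0.8,8,0],"yaw": 0,"hand": 50}
    - {"delta_pos": [-0.8,8,0],"yaw": 0,"hand": 50}
    - {"delta_pos": [-0.8,8,0],"yaw": 0,"hand": 50}
    - {"delta_pos": [-0.8,8,0],"yaw": 0,"hand": 50}

```text
clock: 7.58
eef_pos: [539.8, -166.2, 146.9]
eef_rot: [3.14, 0.001, 1.67]
wrist_force: [1.4, -5.1, 3.5]
finger_gap: 50.4
```

Request:
drive_tool:
  steps:
    - {"delta_pos": [-0.8,8,0],"yaw": 0,"hand": 50}
    - {"delta_pos": [-0.8,8,0],"yaw": 0,"hand": 50}
    - {"delta_pos": [-0.8,8,0],"yaw": 0,"hand": 50}
    - {"delta_pos": [-0.5,5,0],"yaw": 0,"hand": 50}
    - {"delta_pos": [0,0,0],"yaw": 0,"hand": 50}

```text
clock: 8.0
eef_pos: [536.7, -136.5, 146.6]
eef_rot: [3.141, -0.0, 1.671]
wrist_force: [1.0, -0.4, -0.1]
finger_gap: 50.4
```

Run:
```python
from h import *
c=cam('scene','scene5.png'); blockrect(c,'scene'); cam('wrist','wrist5.png')
s=manip.read_state(); print(s['eef_pos'],s['eef_rot'],s['wrist_force'])
```

```text
scene block 2252 ((530.9217529296875, -64.84257507324219), (89.85078430175781, 134.0999755859375), 6.610426425933838)
[ 536.48681577 -136.97906448  146.07642656] [-3.14111481e+00 -7.91774715e-04  1.67021947e+00] [ 0.46359933  0.74781489 -0.07588876]
```

View pics/scene5.png

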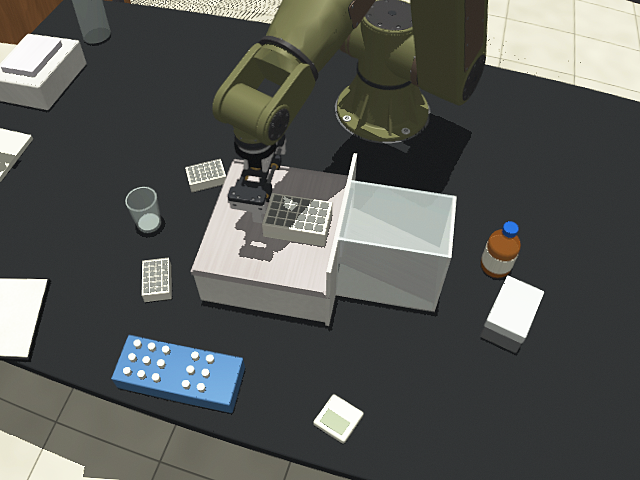

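View pics/wrist5.png

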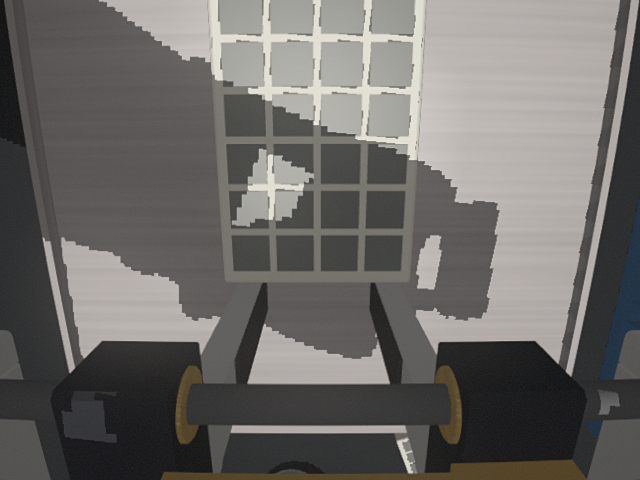

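The block is still centred between the fingers (columns 222–412 at its rear edge) and about 26 mm short of the panel. I push on through the flap.

Request:
drive_tool:
  steps:
    - {"delta_pos": [-0.6,6,0],"yaw": 0,"hand": 50}
    - {"delta_pos": [-0.6,6,0],"yaw": 0,"hand": 50}
    - {"delta_pos": [-0.6,6,0],"yaw": 0,"hand": 50}
    - {"delta_pos": [-0.6,6,0],"yaw": 0,"hand": 50}
    - {"delta_pos": [-0.6,6,0],"yaw": 0,"hand": 50}

```text
clock: 8.52
eef_pos: [533.4, -106.7, 146.0]
eef_rot: [-3.141, -0.0, 1.67]
wrist_force: [0.3, -1.8, -1.2]
finger_gap: 49.8
```

Request:
drive_tool:
  steps:
    - {"delta_pos": [-0.5,5,0],"yaw": 0,"hand": 50}
    - {"delta_pos": [-0.5,5,0],"yaw": 0,"hand": 50}
    - {"delta_pos": [-0.5,5,0],"yaw": 0,"hand": 50}
    - {"delta_pos": [-0.5,5,0],"yaw": 0,"hand": 50}
    - {"delta_pos": [-0.5,5,0],"yaw": 0,"hand": 50}

```text
clock: 8.93
eef_pos: [531.1, -82.0, 146.2]
eef_rot: [-3.142, -0.0, 1.67]
wrist_force: [0.7, -1.7, -2.3]
finger_gap: 50.3
```

Run:
```python
from h import *
c=cam('scene','scene6.png'); cam('wrist','wrist6.png')
s=manip.read_state(); print(s['eef_pos'],s['eef_rot'],s['wrist_force'])
```

```text
[531.13562576 -81.66561673 146.32178243] [ 3.14150879e+00 -3.22228578e-04  1.67046896e+00] [0.76063524 0.87499663 0.15735492]
```

View pics/scene6.png

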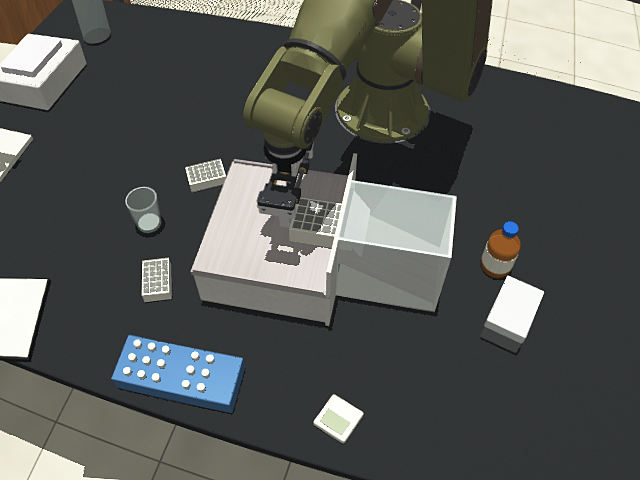

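View pics/wrist6.png

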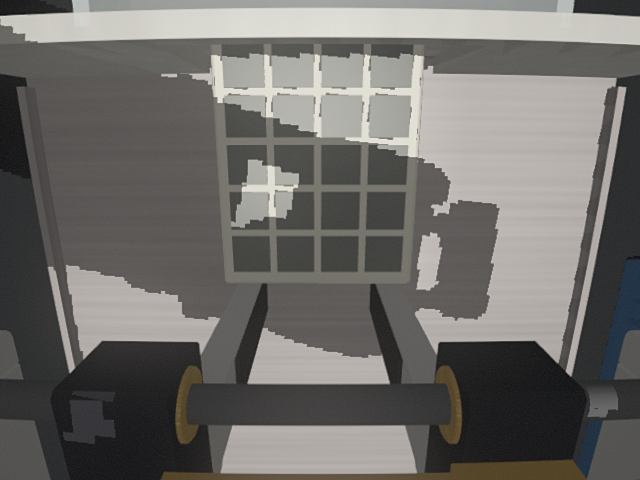

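The front is inside (about 29 mm past the panel) and still centred. I continue.

Request:
drive_tool:
  steps:
    - {"delta_pos": [-0.6,6,0],"yaw": 0,"hand": 50}
    - {"delta_pos": [-0.6,6,0],"yaw": 0,"hand": 50}
    - {"delta_pos": [-0.6,6,0],"yaw": 0,"hand": 50}
    - {"delta_pos": [-0.6,6,0],"yaw": 0,"hand": 50}
    - {"delta_pos": [-0.6,6,0],"yaw": 0,"hand": 50}

```text
clock: 9.45
eef_pos: [528.2, -51.9, 146.4]
eef_rot: [3.141, 0.0, 1.67]
wrist_force: [0.4, -2.7, 1.3]
finger_gap: 50.2
```

Request:
drive_tool:
  steps:
    - {"delta_pos": [-0.6,6,0],"yaw": 0,"hand": 50}
    - {"delta_pos": [-0.6,6,0],"yaw": 0,"hand": 50}
    - {"delta_pos": [-0.6,6,0],"yaw": 0,"hand": 50}
    - {"delta_pos": [-0.6,6,0],"yaw": 0,"hand": 50}
    - {"delta_pos": [-0.6,6,0],"yaw": 0,"hand": 50}

```text
clock: 9.87
eef_pos: [525.1, -21.7, 146.2]
eef_rot: [-3.142, -0.0, 1.67]
wrist_force: [-0.6, -1.4, 1.0]
finger_gap: 50.0
```

Request:
drive_tool:
  steps:
    - {"delta_pos": [-0.5,5,0],"yaw": 0,"hand": 50}
    - {"delta_pos": [-0.5,5,0],"yaw": 0,"hand": 50}
    - {"delta_pos": [-0.4,4,0],"yaw": 0,"hand": 50}
    - {"delta_pos": [0,0,0],"yaw": 0,"hand": 50}
    - {"delta_pos": [0,0,0],"yaw": 0,"hand": 50}

```text
clock: 10.28
eef_pos: [523.7, -8.3, 146.2]
eef_rot: [-3.141, -0.0, 1.67]
wrist_force: [0.6, -0.6, -0.2]
finger_gap: 50.0
```

Run:
```python
from h import *
c=cam('scene','scene7.png'); cam('wrist','wrist7.png')
s=manip.read_state(); print(s['eef_pos'],s['eef_rot'],s['wrist_force'])
```

```text
[523.75251864  -8.61292637 146.187946  ] [-3.14146864e+00 -2.35201940e-05  1.66965473e+00] [-0.77360681 -0.5517938  -0.63179801]
```

View pics/scene7.png

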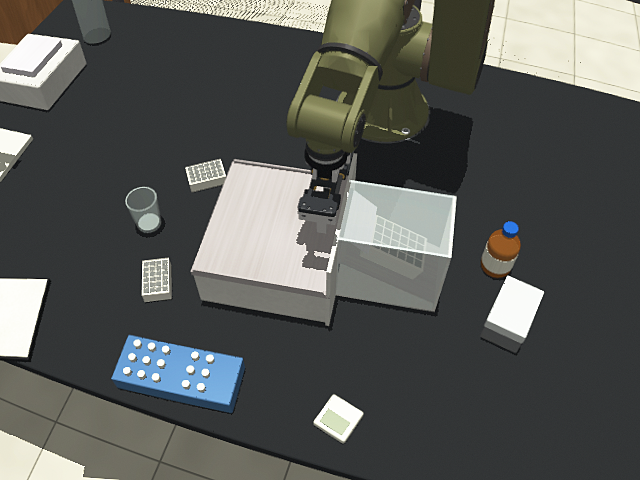

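View pics/wrist7.png

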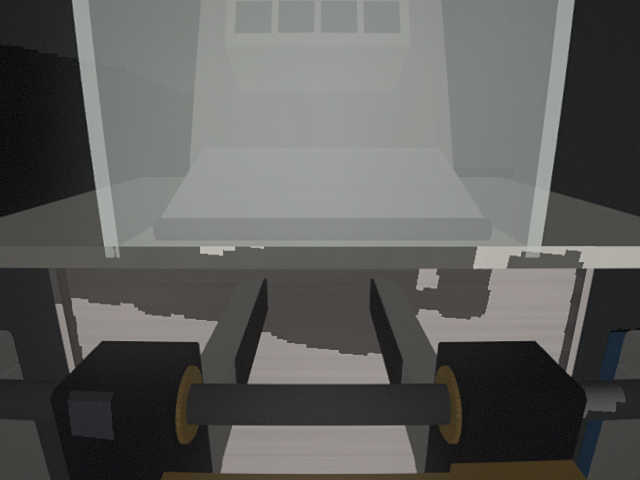

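The block has run down the chute, wells up, seen through the clear roof at about (400,242) in the scene view. The fingers are still outside the panel. I back off and check.

Request:
drive_tool:
  steps:
    - {"delta_pos": [1,-10,0],"yaw": 0,"hand": 50}
    - {"delta_pos": [2,-25,5],"yaw": 0,"hand": 50}
    - {"delta_pos": [2,-25,25],"yaw": 0,"hand": 50}
    - {"delta_pos": [2,-25,30],"yaw": 0,"hand": 50}
    - {"delta_pos": [2,-25,30],"yaw": 0,"hand": 50}

```text
clock: 10.8
eef_pos: [532.3, -120.4, 237.2]
eef_rot: [-3.141, -0.0, 1.669]
wrist_force: [-0.2, 1.7, 0.1]
finger_gap: 50.0
```

Request:
drive_tool:
  steps:
    - {"delta_pos": [2,-30,10],"yaw": 0,"hand": 50}
    - {"delta_pos": [2,-30,0],"yaw": 0,"hand": 50}
    - {"delta_pos": [0,-30,0],"yaw": 0,"hand": 50}
    - {"delta_pos": [0,-20,0],"yaw": 0,"hand": 50}
    - {"delta_pos": [0,0,0],"yaw": 0,"hand": 50}

```text
clock: 11.22
eef_pos: [535.9, -232.6, 245.7]
eef_rot: [-3.141, 0.0, 1.666]
wrist_force: [-0.5, -0.4, 0.6]
finger_gap: 49.7
```

Run:
```python
from h import *
t=cam('top'); s=cam('scene')
a=cv2.resize(t['frame'][140:310,170:450],(800,486))[:,:,::-1]; cv2.imwrite('pics/top8.png',a)
b=cv2.resize(s['frame'][140:340,180:480],(800,533))[:,:,::-1]; cv2.imwrite('pics/scene8.png',b)
cam('wrist','wrist8.png')
s=manip.read_state(); print(s['eef_pos'],s['wrist_force'],s['clock'])
```

```text
[ 536.54419702 -228.54843057  246.09199402] [ 0.81095594  0.29610913 -0.61023177] 11.3667
```

View pics/scene8.png

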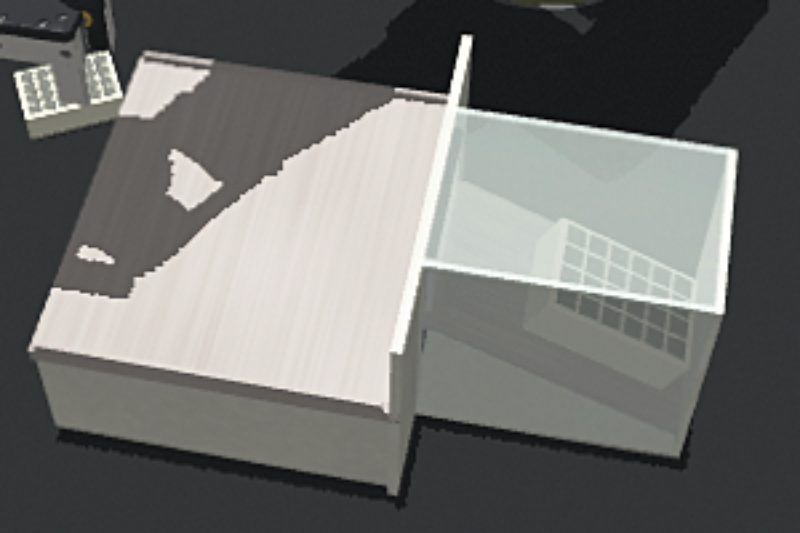

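View pics/top8.png

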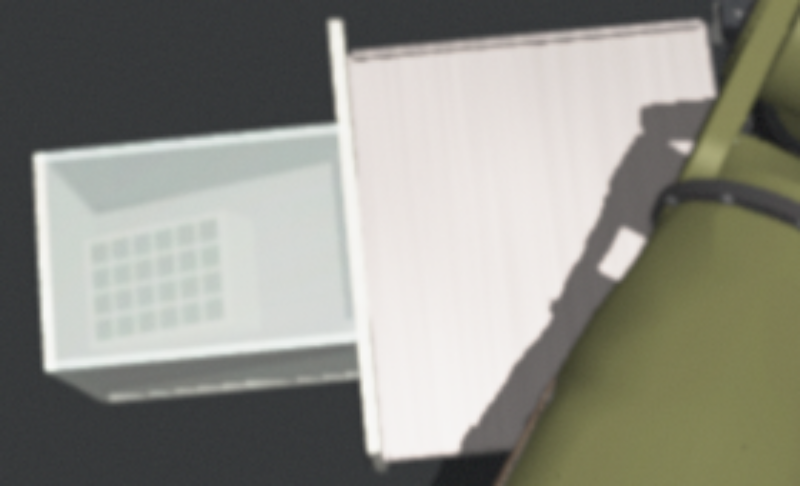

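View pics/wrist8.png

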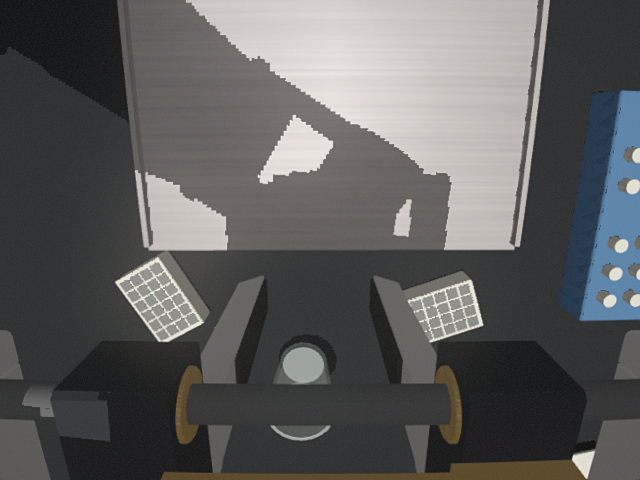

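The top view shows the block, wells up, at the low end of the chute, with its wells spanning crop columns 92–222. I'll check its position against the stop, and check the flap and bystanders against the first pictures.

Run:
```python
from h import *
t=dict(np.load('last_top.npz'))
ex=np.array([-.0998,.995]);ey=np.array([-.995,-.0998]);f=np.array([521.5,23.8])
p=ray(t,[[225,237]],102)[0]; d=p[:2]-f; print('top centre station',d@ex,d@ey,'expected ~152,0')
a=cv2.imread('pics/top0.png').astype(int); b=t['frame'][:,:,::-1].astype(int)
D=np.abs(a-b).max(2)
for nm,(x0,x1,y0,y1) in dict(flap=(262,288,192,262),tip=(98,160,183,252),bottle=(118,170,258,302),beaker=(478,528,204,248)).items():
    print(nm,D[y0:y1,x0:x1].mean().round(1),(D[y0:y1,x0:x1]>25).sum())
s=dict(np.load('last_scene.npz'))['frame'][:,:,::-1].astype(int); a=cv2.imread('pics/scene0.png').astype(int); D=np.abs(a-s).max(2)
for nm,(x0,x1,y0,y1) in dict(flap=(340,372,190,295),tip=(480,545,277,350),bottle=(480,522,220,280),beaker=(125,165,185,238)).items():
    print('scene',nm,D[y0:y1,x0:x1].mean().round(1),(D[y0:y1,x0:x1]>25).sum())
m=np.hstack([cv2.resize(x[170:320,325:465].astype(np.uint8),(400,430),interpolation=cv2.INTER_CUBIC) for x in (a,s)]); cv2.imwrite('pics/flapcmp.png',m)
```

```text
top centre station 152.80006009887308 0.8102207592836146 expected ~152,0
flap 11.0 0
tip 4.8 0
bottle 5.6 0
beaker 21.0 489
scene flap 1.1 0
scene tip 1.0 0
scene bottle 1.5 0
scene beaker 1.4 0
```

View pics/flapcmp.png

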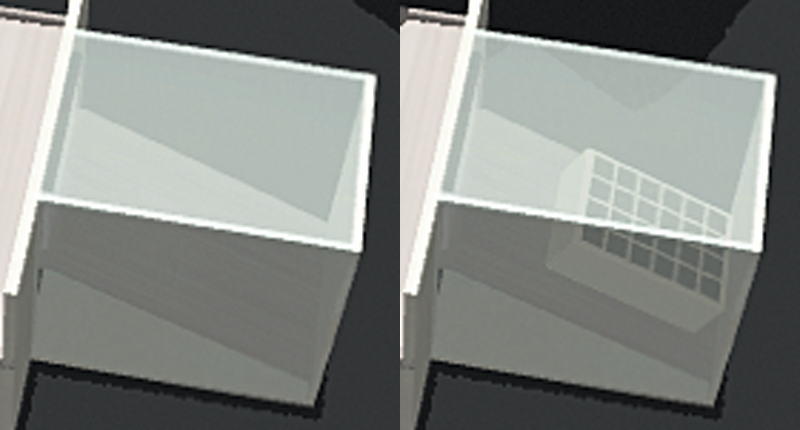

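The flap looks the same as at the start (left before, right now), and the block sits upright at the stop.

```bash
python3 -c "
from cell import manip
print(manip.sign_off(), manip.read_state()['clock'])"
```

```text
the job is handed in; nothing more can be done
the job is handed in; nothing more can be done
```

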